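Load the wagon at the boulder chute

TASK

Pull the blue tub clear of the tunnel, where its handle cannot be reached, set it down on open ground and let go, then take it again by its orange handle. Holding it by the handle, bring it in under the chute and raise it so that its side walls lift the yellow gate's ears and all three boulders slide into it; lower it so that the gate shuts, and set the loaded tub upright on the middle of the wagon's deck and let go. Do not drop boulders on the ground or disturb the spruce, the house or the car.

Things in the scene. Friction and masses are not known exactly. Their poses are not given: they have to be found in the camera images.
- tub: Blue open tub, about 130 g, 140 long (its x) by 120 wide (y). Origin: centre of underside, z up. Floor 6 thick; front wall (+x) 10 thick, side walls 6, all three with rims at height 70; back wall (-x) 6 thick, 90 high, with an orange handle. Starts upright on the ground before the tunnel mouth, its handle in the bore, its front wall turned away from the tunnel.
- tub_handle: Orange handle of the tub, fixed to it: a straight level bar 80 long (along the tub's x), 16 wide (y), 24 high. Origin at its root on the back wall's outside, at the tub's (-70, 0, 50) mm; it runs to the tub's -x; axes as the tub's.
- handle_mid (a point): Middle point of the orange handle, 110 mm behind the tub's centre, 50 mm above its underside.
- handle_tip (a point): Free end of the orange handle, 150 mm behind the tub's centre, 50 mm above its underside.
- front_rim (a point): Middle of the top of the tub's 10 mm thick front wall, 65 mm ahead of the tub's centre, 70 mm above its underside.
- tunnel: Fixed model tunnel, 190 wide, 127 deep and 110 high, grey with a grassy top and brick face. Origin on the ground in the middle of its mouth; the blind bore runs to its +x, 115 deep, 90 wide, 78 high. Open ground lies on its -x side.
- chute: Fixed loading chute on a brick pier. Origin on the ground straight below the lip; the polished channel (58 mm wide inside) climbs from the lip to its +x at 0.70 rad (40 degrees), so boulders slide out to its -x. The space below the lip is open back to the brick pier, whose face is at x = +90 mm.
- lip (a point): Lower edge of the chute's floor, in mid-width, 200 mm above the ground.
- gate (a joint): Height of the yellow lift gate, a vertical slide just in front of the chute's lip: 0 shut, up to 0.080 m. It weighs 60 g and drops shut by itself. The boulders slide out when it is raised by more than about 0.05 m. The last boulder may lean on the pile in the tub; drawing the tub back by about 20 mm, or lowering it a little, lets it in.
- ears (a point): Moves with the gate: midway between its two ears, at their underside, 6 before the lip (chute's -x), 105 above ground when shut. The ears are flat bars, one each side below the lip, from 36 to 82 off the chute's middle line (its y), 14 wide along x; walls rising under them lift the gate. Between the ears it is open, so boulders drop through there.
- wagon: Fixed flat wagon on a piece of track; plain wooden deck 150 wide (its x) by 200 long (its y), top 55 mm above the ground. Origin on the ground under the deck's middle.
- deck (a point): Centre of the top of the wagon's deck.
- spruce: Bystander: model spruce, 135 high, 68 across. Origin under its foot.
- house: Bystander: small model house, 100 by 85, 105 high. Origin: centre of underside.
- car: Bystander: red toy car, 100 long, 42 wide, 45 high. Origin: centre of underside.
- boulder0: Grey cast boulder, 60 by 40 by 34, about 30 g, origin at its middle; starts in the chute, lowest, next to the gate.
- boulder1: Grey cast boulder, 60 by 40 by 34, about 30 g, origin at its middle; starts in the chute, middle.
- boulder2: Grey cast boulder, 60 by 40 by 34, about 30 g, origin at its middle; starts in the chute, uppermost.
Things that resemble listed ones, but are neither listed nor needed, are in the scene too. Leave any purple or turquoise look-alike of the boulder0 alone. What is shaped like the boulder1 but green is not meant.

How it is judged:
On the way, in this order (a step that is already met when the one before it is completed fails the run):
1. the tub stands upright on open ground, let go, with its handle wholly out of the tunnel (x of handle_tip in the frame of tunnel below -0.005 m and height (world z) of tub below 0.006 m and angle between tub's own z axis and vertical below 0.08 rad and contact force between the fingers and tub below 0.1 N and linear speed of tub below 0.03 m/s), for 0.2 s.
2. all three boulders lie in the tub while the fingers hold it up off the ground by its handle (x of boulder0 in the frame of tub between -0.067 and 0.067 m and y of boulder0 in the frame of tub between -0.057 and 0.057 m and z of boulder0 in the frame of tub between 0.01 and 0.09 m and x of boulder1 in the frame of tub between -0.067 and 0.067 m and y of boulder1 in the frame of tub between -0.057 and 0.057 m and z of boulder1 in the frame of tub between 0.01 and 0.09 m and x of boulder2 in the frame of tub between -0.067 and 0.067 m and y of boulder2 in the frame of tub between -0.057 and 0.057 m and z of boulder2 in the frame of tub between 0.01 and 0.09 m and contact force between the fingers and tub_handle above 1 N and height (world z) of tub above 0.008 m), for 0.2 s.
At the end, for the whole second after the job is handed in: The tub stands upright (within 0.08 rad) and at rest on the wagon's deck, let go, its centre within 35 mm of the deck's centre, with all three boulders at rest inside it, and the chute's gate is shut (within 8 mm) (x of boulder0 in the frame of tub between -0.067 and 0.067 m and y of boulder0 in the frame of tub between -0.057 and 0.057 m and z of boulder0 in the frame of tub between 0.01 and 0.09 m and x of boulder1 in the frame of tub between -0.067 and 0.067 m and y of boulder1 in the frame of tub between -0.057 and 0.057 m and z of boulder1 in the frame of tub between 0.01 and 0.09 m and x of boulder2 in the frame of tub between -0.067 and 0.067 m and y of boulder2 in the frame of tub between -0.057 and 0.057 m and z of boulder2 in the frame of tub between 0.01 and 0.09 m and horizontal distance between tub and deck below 0.035 m and z of tub in the frame of deck between -0.006 and 0.006 m and angle between tub's own z axis and vertical below 0.08 rad and linear speed of tub below 0.02 m/s and value of joint gate below 0.008 m and linear speed of each of boulder0, boulder1, boulder2 below 0.03 m/s); the robot touches nothing.
It fails at once if a boulder drops to the ground beside the tub ((height (world z) of boulder0 below 0.045 m and horizontal distance between boulder0 and tub above 0.1 m) or (height (world z) of boulder1 below 0.045 m and horizontal distance between boulder1 and tub above 0.1 m) or (height (world z) of boulder2 below 0.045 m and horizontal distance between boulder2 and tub above 0.1 m)).
It fails at once if the spruce, the house or the car is moved by more than 30 mm or knocked over (distance of any of spruce, house, car from where it was at the start of the episode above 0.03 m or angle between any of spruce, house, car's own z axis and vertical above 0.4 rad).
It also fails if it takes over 72 s, if anything falls off the work surface, if the arm or the gripper's body presses on something with over 40 N, if the wrist force passes 120 N, or if a joint passes its speed limit or range.

ROBOT

A 6-joint arm with a two-finger parallel gripper is mounted at the origin on the work surface. World frame = base frame: x ahead of the robot, y to its left, z up, the work surface at z = 0. Lengths are in m, angles in rad, forces in N, time in s.
With the tool pointing down it reaches from about 0.35 to 0.775 m from the base axis. Payload 7.3 kg.
Tool frame: the origin (TCP) lies at the very end of the fingers, on their centre line; the grasp point (between the pads) lies 19 mm behind it; z points along the fingers, y is the line along which they close (so a half turn about z gives the same grasp; the last joint's range is limited). The gripper opens to 92 mm and grips with 3 to 60 N. Pads are 19 mm wide; open, the fingers measure 130 mm over their backs; the gripper's body (75 mm by 190 mm) begins 47 mm behind the grasp point.
Start: joints at [1.067, 0.342, 1.524, -0, 1.275, -0.146], TCP at [0.184, 0.492, 0.227] pointing down, gripper open.
Joint ranges: [-2.53, 2.53], [-0.77, 2.02], [0.04, 2.7], [-1, 4.14], [0.28, 2.66], [-3.11, 3.11]. Speed limits (rad/s): [2.57, 2.57, 3.14, 3.14, 3.14, 3.14].

INTERFACE

Orientations are given as [roll, pitch, yaw] about the fixed x, y, z axes, in that order (R = Rz(yaw) Ry(pitch) Rx(roll)).
In Python, from cell import observe, read_camera, get_calibration, hand_in, search_frame gives the robot as it stands.
- The arm moves only by the tool step_arm, never from a script. Its argument "commands" is a list of rows, each an object with "translation": the shift along the tool's x, y, z in mm, a list of three; "roll": the turn about the tool's z in rad. In form: [{"translation": [x, y, z], "roll": roll}, ...]. A call has 1 to 20 rows; each row shifts and turns the commanded pose from where the row before left it, along the tool's axes as they then stand; what a row does not reach is not made up. A row lasts 1/12 s, in which the tool goes at most 41.7 mm and 7.16 degrees, less where a joint would pass 70% of its speed; a pose out of reach is approached as far as the arm can. A call is refused whole if a number of a shift passes 41.7 or a number of a turn 0.125, either way. A call with a gripper value outside its range is refused whole. "fingers" is the opening, from 0 (shut) to 1 (fully open), set as the call begins (left out, the last holds). The fingers move at their own pace and stop on an object; "grip_force" is the grip in N (left out, the last holds). Time passes only in rows, so rows that do not move let the fingers close. It gives the time, the measured TCP pose, the force, the opening and the grip force at its end, in the units of the state.
- observe(): the state, without advancing time (a new reading comes with each control period).
- read_camera(name): name is "scene" or "top" or "wrist"; returns the picture (400x640x3 uint8, red, green, blue); there is no depth.
- get_calibration(name): a dict with "camera_matrix" (3x3 intrinsics, pixels), "dist_coeffs" ([k1, k2, p1, p2, k3] as OpenCV has them; the pictures are not rectified), "world_from_camera" (4x4, takes a point from camera to world coordinates). Camera axes: x right, y up, looking along -z (the intrinsics and any distortion apply to the point x, -y, -z); pixel columns grow to the right and rows downward; lengths in m; the calibration is good to about 2 mm. A picture is of the moment at which its call begins: read the wrist's pose just before it. get_calibration takes no time and is no camera call; for the wrist camera it gives the pose at the moment of the call.
- hand_in(): hands the job in; it is judged then, once.
Trained networks look in the newest picture that a camera, given by its name, has taken for a name from the list of things; names that differ only in an ending like _2 or _b are one class to them, and where a whole thing is asked for, a point or a joint stands for the part that bears it (a point fixed in the world has none). Each returns a list of dicts, best first, with "confidence" (0 to 1); they miss things now and then, are a little off and sometimes report something else, mostly with a low value. They report only what shows in the picture. A call takes as long as a camera call. They do not tell look-alikes from the thing itself.
- search_frame(camera, name): "at" ([x, y, z] in m, in world coordinates, good to about 4 mm: the middle of the surface that is visible of it).
The state is a dict: "time": time; "qpos": joint angles; "qvel": joint speeds; "joint_efforts": joint torques, N m; "tool_pos": TCP position; "tool_rot": TCP orientation; "contact_force": force on the tool from outside, world axes, zero at the start; "torque": the same for the moment, N m; "opening": finger opening in m; "grip_force": force on a finger pad.
Only numpy, scipy, OpenCV 4.12 (cv2) and the standard library are available. Lean on these libraries where they do the work, as an engineer would, in place of code of your own. Each camera call takes 0.05 s, during which the arm holds its last target. There are 200 camera calls.

## Working session

There is one attempt and no reset: what is moved stays moved. The work goes in short steps, Python scripts to look and compute and a tool call to move; the robot and the scene stay as the last step left them, time stands still between calls to the robot, and variables do not carry over. Pictures are saved under pics/ and viewed, at most 13 in all, crops included, and the job is handed in when it is done.

Besides the shell and the picture viewer there is one more tool, called after ">>>" as name(argument=value, ...), one argument or row to a line, values as JSON. step_arm: Moves the arm, as the interface text tells. Its arguments: {"type":"object","properties":{"commands":{"type":"array"},"fingers":{"type":"number"},"grip_force":{"type":"number"}},"required":["commands"]}

```bash
mkdir -p pics; cat > h.py <<'E'
import numpy as np, cv2
from cell import observe, read_camera, get_calibration, hand_in, search_frame
def snap(cam,fn=None):
    im=read_camera(cam)
    if fn: cv2.imwrite('pics/'+fn,im[:,:,::-1])
    return im
def proj(c,P):
    P=np.atleast_2d(P).astype(float); W=np.linalg.inv(c['world_from_camera'])
    q=P@W[:3,:3].T+W[:3,3]; q=q*[1,-1,-1]
    return cv2.projectPoints(q.reshape(-1,1,3),np.zeros(3),np.zeros(3),np.array(c['camera_matrix']),np.array(c['dist_coeffs']))[0].reshape(-1,2)
def ray(c,uv):
    n=cv2.undistortPoints(np.array(uv,float).reshape(-1,1,2),np.array(c['camera_matrix']),np.array(c['dist_coeffs'])).reshape(-1,2)
    T=np.array(c['world_from_camera']); d=np.c_[n[:,0],-n[:,1],-np.ones(len(n))]@T[:3,:3].T
    return T[:3,3],d
def atz(c,uv,z):
    o,d=ray(c,uv); return o+d*((z-o[2])/d[:,2])[:,None]
E
python3 - <<'E'
from h import *
a=snap('scene','s0.png'); b=snap('top','t0.png')
for cam in('scene','top'):
    print(cam,np.array(get_calibration(cam)['world_from_camera'])[:3,3].round(3))
    for n in('tub','tub_handle','tunnel','chute','gate','wagon','boulder0','spruce','house','car'):
        print(n,[(np.round(d['at'],3).tolist(),round(d['confidence'],2)) for d in search_frame(cam,n)][:4])
E
```

```text
scene [ 1.283 -0.725  1.011]
tub [([0.417, 0.324, 0.059], 0.57)]
tub_handle []
tunnel [([0.476, 0.413, 0.114], 0.58)]
chute [([0.783, -0.012, 0.176], 0.85)]
gate [([0.641, -0.046, 0.15], 0.6)]
wagon [([0.512, -0.381, 0.059], 0.59)]
boulder0 [([0.62, -0.18, 0.027], 0.91), ([0.749, -0.123, 0.03], 0.85)]
spruce [([0.732, 0.252, 0.075], 0.74)]
house [([0.751, -0.293, 0.069], 0.79)]
car [([0.382, -0.145, 0.031], 0.56)]
top [0.363 0.021 1.275]
tub [([0.452, 0.285, 0.004], 0.96)]
tub_handle []
tunnel [([0.441, 0.406, 0.108], 0.67)]
chute [([0.734, 0.029, 0.227], 0.76)]
gate [([0.632, -0.002, 0.2], 0.94)]
wagon [([0.496, -0.364, 0.054], 0.75)]
boulder0 [([0.7, 0.014, 0.299], 0.86), ([0.738, -0.113, 0.033], 0.7), ([0.656, 0.003, 0.261], 0.64), ([0.603, -0.167, 0.034], 0.63)]
spruce [([0.704, 0.252, 0.067], 0.53)]
house [([0.739, -0.273, 0.069], 0.84)]
car [([0.363, -0.133, 0.029], 0.7), ([0.452, 0.281, 0.011], 0.68), ([0.751, 0.025, 0.339], 0.24)]
```

View pics/t0.png

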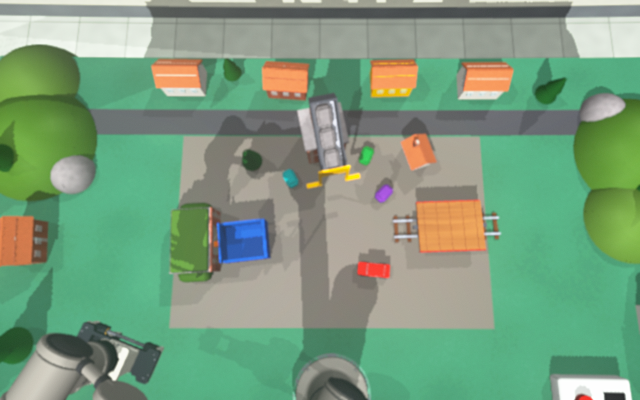

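View pics/s0.png

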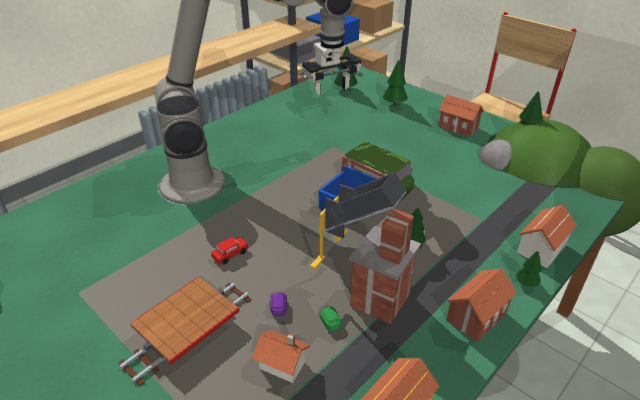

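The top picture shows the blue tub at (243,240) in front of the tunnel (190,240). The chute lip is at about (333,170) and the yellow ears at (313,185) and (353,177). The wagon is at (451,226), the car at (373,269), the house at (418,152) and the spruce at (251,159).

Candidates: the only blue tub is at (243,240). Boulder look-alikes are turquoise (290,178), purple (384,193) and green (366,155). The real boulders are grey and sit in the chute at (325,105–150). I'll check this in one close crop.

```bash
python3 - <<'E'
import cv2,numpy as np
a=cv2.imread('pics/t0.png')
c=cv2.resize(a[90:290,165:365],None,fx=3,fy=3,interpolation=cv2.INTER_CUBIC)
cv2.imwrite('pics/c1.png',c)
from h import *
c=get_calibration('top'); h=cv2.cvtColor(a,cv2.COLOR_BGR2HSV)
for n,lo,hi in(('blue',(105,150,60),(125,255,255)),('yellow',(20,150,120),(32,255,255)),('orange',(5,100,90),(20,255,255))):
    m=cv2.inRange(h,lo,hi)
    for k in cv2.findContours(m,0,2)[0]:
        if cv2.contourArea(k)>25 and 90<k[:,0,1].mean()<300: print(n,cv2.contourArea(k),np.round(cv2.boxPoints(cv2.minAreaRect(k)),1).tolist())
print(get_calibration('wrist')['world_from_camera'], observe()['tool_rot'])
E
```

```text
blue 1845.5 [[215.39999389648438, 223.10000610351562], [264.79998779296875, 218.3000030517578], [268.6000061035156, 258.20001220703125], [219.1999969482422, 262.8999938964844]]
yellow 272.0 [[304.20001220703125, 173.10000610351562], [356.3999938964844, 162.5], [359.5, 177.5], [307.20001220703125, 188.1999969482422]]
yellow 199.5 [[370.79998779296875, 89.0999984741211], [410.8999938964844, 87.5999984741211], [411.20001220703125, 95.30000305175781], [371.1000061035156, 96.69999694824219]]
orange 1864.5 [[0.0, 265.0], [0.0, 216.0], [46.0, 216.0], [46.0, 265.0]]
orange 102.5 [[210.0, 271.0], [210.0, 207.0], [217.0, 207.0], [217.0, 271.0]]
orange 3241.5 [[415.6000061035156, 201.10000610351562], [483.29998779296875, 198.0], [485.6000061035156, 250.0], [418.0, 253.0]]
orange 792.5 [[399.1000061035156, 139.1999969482422], [424.5, 129.6999969482422], [436.3999938964844, 161.5], [411.0, 171.0]]
[[ 3.50250253e-01 -9.01868782e-01 -2.52898122e-01  1.15751406e-01]
 [ 9.36655869e-01  3.37454191e-01  9.38107227e-02  5.16255316e-01]
 [ 7.36568860e-04 -2.69735740e-01  9.62934104e-01  3.86194131e-01]
 [ 0.00000000e+00  0.00000000e+00  0.00000000e+00  1.00000000e+00]] [3.14145998e+00 5.66580741e-05 2.78378294e+00]
```

View pics/c1.png

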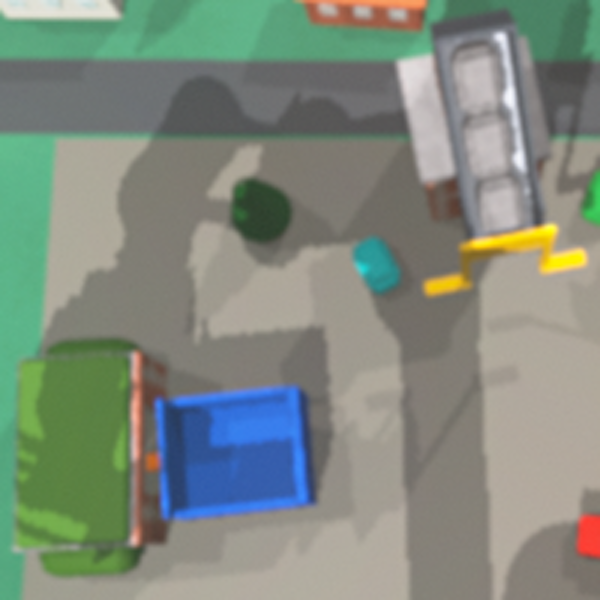

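The crop shows one blue tub, with its front rim at (300–312, 388–502) and a stub of orange handle at (153,461). The yellow ears end at (427,288) and (586,258) in the crop, and three grey boulders lie in the chute. The turquoise look-alike is at (376,265).

```bash
python3 - <<'E'
from h import *
c=get_calibration('top'); s=get_calibration('scene')
f=lambda p,z:atz(c,np.array(p)/3+[165,90],z)[:, :].round(4)
print('front rim',f([(300,388),(313,502)],.07).tolist(),'back',f([(157,400),(170,519)],.09).tolist())
e=f([(426,288),(587,258)],.11);print('ears',e.tolist(),e.mean(0), np.arctan2(*(e[1]-e[0])[[1,0]]))
print('chute walls far/near?',f([(435,22),(512,12)],.40).tolist())
d=atz(c,[(415.6,201.1),(483.3,198),(485.6,250),(418,253)],.055);print('deck',d.round(4).tolist(),d.mean(0))
print('tunnel face top',f([(138,352),(138,548)],.11).tolist())
# project hypotheses into scene
print(proj(s,e).round(1).tolist(), proj(s,d).round(1).tolist())
E
```

```text
front rim [[0.5162, 0.206, 0.07], [0.4007, 0.1893, 0.07]] back [[0.5013, 0.3462, 0.09], [0.3834, 0.3269, 0.09]]
ears [[0.6128, 0.076, 0.11], [0.6442, -0.0869, 0.11]] [ 0.6285  -0.00545  0.11   ] -1.3803754735630276
chute walls far/near? [[0.7655, 0.0573, 0.4], [0.7741, -0.0036, 0.4]]
deck [[0.5768, -0.2632, 0.055], [0.5872, -0.4751, 0.055], [0.4255, -0.4701, 0.055], [0.4155, -0.2637, 0.055]] [ 0.50121772 -0.36801043  0.055     ]
tunnel face top [[0.5469, 0.3621, 0.11], [0.3556, 0.351, 0.11]]
[[343.6, 229.6], [309.5, 266.7]] [[238.6, 307.1], [165.7, 364.5], [128.8, 322.2], [198.5, 273.9]]
```

```bash
cat >> h.py <<'E'
def go(x,y,z,yaw,n=1):
    o=observe();p=np.array(o['tool_pos']);w=o['tool_rot'][2]
    d=(yaw-w+np.pi)%(2*np.pi)-np.pi
    R=lambda a:np.array([[np.cos(a),np.sin(a),0],[np.sin(a),-np.cos(a),0],[0,0,-1]])
    D=np.array([x,y,z])-p
    print('t',round(o['time'],2),'tcp',p.round(4),'yaw',round(w,3),'j6',round(o['qpos'][5],2),'| roll',round(-d,4),'shift after roll mm',(R(yaw).T@D*1000).round(1),'/n',(R(yaw).T@D*1000/n).round(2))
E
python3 -c "
from h import *
go(.458,.198,.2,.14+np.pi,12)"
```

```text
t 1.1 tcp [0.1839 0.4918 0.2268] yaw 2.784 j6 -0.15 | roll -0.4978 shift after roll mm [-230.4 -329.2   26.8] /n [-19.2  -27.43   2.23]
```

>>> step_arm(
  commands=[
    {"translation":[0,0,0],"roll":-0.1245},
    {"translation":[0,0,0],"roll":-0.1245},
    {"translation":[0,0,0],"roll":-0.1245},
    {"translation":[0,0,0],"roll":-0.1245},
    {"translation":[-19.2,-27.4,2.2],"roll":0},
    {"translation":[-19.2,-27.4,2.2],"roll":0},
    {"translation":[-19.2,-27.4,2.2],"roll":0},
    {"translation":[-19.2,-27.4,2.2],"roll":0},
    {"translation":[-19.2,-27.4,2.2],"roll":0},
    {"translation":[-19.2,-27.4,2.2],"roll":0},
    {"translation":[-19.2,-27.4,2.2],"roll":0},
    {"translation":[-19.2,-27.4,2.2],"roll":0},
    {"translation":[-19.2,-27.4,2.2],"roll":0},
    {"translation":[-19.2,-27.4,2.2],"roll":0},
    {"translation":[-19.2,-27.4,2.2],"roll":0},
    {"translation":[-19.2,-27.4,2.2],"roll":0},
    {"translation":[0,0,0],"roll":0},
    {"translation":[0,0,0],"roll":0},
  ],
  fingers=1,
  grip_force=50,
)

```text
time: 2.6
tool_pos: [0.4586, 0.1972, 0.2]
tool_rot: [3.141, -0.001, -3.005]
contact_force: [0.3, 0.3, 0.2]
opening: 0.0914
grip_force: 0.0
```

```bash
python3 - <<'E'
from h import *
go(.458,.198,.2,.14+np.pi)
snap('wrist','w1.png'); c=get_calibration('wrist'); np.save('w1.npy',c)
P=np.array([[.4007,.1893,.07],[.5162,.206,.07],[.5013,.3462,.09],[.3834,.3269,.09]])
print(proj(c,P).round(0).tolist())
E
```

```text
t 2.6 tcp [0.4586 0.1972 0.2   ] yaw -3.005 j6 -1.46 | roll -0.0031 shift after roll mm [ 0.5  0.8 -0. ] /n [ 0.52  0.83 -0.01]
[[319.0, 138.0], [319.0, 244.0], [452.0, 256.0], [465.0, 141.0]]
```

View pics/w1.png

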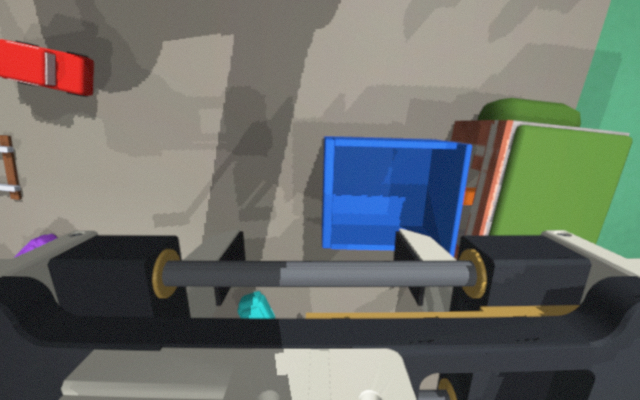

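The wrist view shows the tub's front rim corners at (323,138) and (324,248), and the back rim at (471,144). The tunnel mouth is at about x=470 with the orange handle going in at (468,198).

```bash
python3 - <<'E'
from h import *
c=get_calibration('top'); w=np.load('w1.npy',allow_pickle=True).item()
def tri(a,b):
    o1,d1=ray(c,[np.array(a)/3+[165,90]]);o2,d2=ray(w,[b])
    A=np.c_[d1[0],-d2[0]];k=np.linalg.lstsq(A,o2-o1,rcond=None)[0]
    p,q=o1+k[0]*d1[0],o2+k[1]*d2[0];return ((p+q)/2).round(4),round(np.linalg.norm(p-q)*1000,1)
for n,a,b in(('fl',(313,502),(323,138)),('fr',(300,388),(324,249)),('bl',(170,519),(471,144)),('handleroot',(153,461),(469,198))): print(n,*tri(a,b))
print(atz(w,[(323,138),(324,249)],.07).round(4),atz(w,[(471,144)],.09).round(4))
print('tunnel face top', atz(w,[(514,124)],.11))
E
```

```text
fl [0.4021 0.1943 0.0344] 0.5
fr [0.5156 0.2078 0.0802] 6.8
bl [0.3841 0.3211 0.1126] 2.2
handleroot [0.4393 0.3486 0.0854] 2.8
[[0.4006 0.1935 0.07  ]
 [0.5213 0.212  0.07  ]] [[0.3851 0.3335 0.09  ]]
tunnel face top [[0.36298271 0.35567558 0.11      ]]
```

```bash
python3 -c "
from h import *
go(.459,.204,.036,.148+np.pi,8)"
```

```text
t 2.65 tcp [0.4578 0.1982 0.2001] yaw -3.003 j6 -1.46 | roll -0.0094 shift after roll mm [ -2.    5.6 164.1] /n [-0.26  0.7  20.52]
```

>>> step_arm(
  commands=[
    {"translation":[-2,5.6,0],"roll":-0.0094},
    {"translation":[0,0,20.5],"roll":0},
    {"translation":[0,0,20.5],"roll":0},
    {"translation":[0,0,20.5],"roll":0},
    {"translation":[0,0,20.5],"roll":0},
    {"translation":[0,0,20.5],"roll":0},
    {"translation":[0,0,20.5],"roll":0},
    {"translation":[0,0,20.5],"roll":0},
    {"translation":[0,0,20.5],"roll":0},
    {"translation":[0,0,0],"roll":0},
  ],
)

```text
time: 3.48
tool_pos: [0.4561, 0.2052, 0.0334]
tool_rot: [-3.141, -0.006, -2.989]
contact_force: [-1.4, -0.1, -0.9]
opening: 0.0915
grip_force: 0.0
```

>>> step_arm(
  commands=[
    {"translation":[0,0,0],"roll":0},
    {"translation":[0,0,0],"roll":0},
    {"translation":[0,0,0],"roll":0},
    {"translation":[0,0,0],"roll":0},
    {"translation":[0,0,0],"roll":0},
    {"translation":[0,0,0],"roll":0},
    {"translation":[0,0,0],"roll":0},
    {"translation":[0,0,0],"roll":0},
  ],
  fingers=0,
  grip_force=25,
)

```text
time: 4.15
tool_pos: [0.4592, 0.2042, 0.0365]
tool_rot: [3.141, 0.0, -2.992]
contact_force: [-0.9, -0.4, -0.2]
opening: 0.0432
grip_force: 0.0
```

>>> step_arm(
  commands=[
    {"translation":[0,0,0],"roll":0},
    {"translation":[0,0,0],"roll":0},
    {"translation":[0,0,0],"roll":0},
    {"translation":[0,0,0],"roll":0},
    {"translation":[0,0,0],"roll":0},
    {"translation":[0,0,0],"roll":0},
    {"translation":[0,0,0],"roll":0},
  ],
)

```text
time: 4.73
tool_pos: [0.4591, 0.2042, 0.0363]
tool_rot: [3.142, -0.0, -2.992]
contact_force: [-0.6, -0.0, -0.9]
opening: 0.0099
grip_force: 25.0
```

>>> step_arm(
  commands=[
    {"translation":[0,-5,0],"roll":0},
    {"translation":[0,-10,0],"roll":0},
    {"translation":[0,-15,0],"roll":0},
    {"translation":[0,-15,0],"roll":0},
    {"translation":[0,-15,0],"roll":0},
    {"translation":[0,-15,0],"roll":0},
    {"translation":[0,-15,0],"roll":0},
    {"translation":[0,-15,0],"roll":0},
    {"translation":[0,-15,0],"roll":0},
    {"translation":[0,-15,0],"roll":0},
    {"translation":[0,-15,0],"roll":0},
    {"translation":[0,-15,0],"roll":0},
    {"translation":[0,-10,0],"roll":0},
    {"translation":[0,-5,0],"roll":0},
    {"translation":[0,0,0],"roll":0},
  ],
)

```text
time: 5.98
tool_pos: [0.4861, 0.025, 0.0363]
tool_rot: [-3.141, 0.0, -2.994]
contact_force: [0.4, -1.1, -1.0]
opening: 0.0099
grip_force: 25.0
```

>>> step_arm(
  commands=[
    {"translation":[0,0,0],"roll":0},
    {"translation":[0,0,0],"roll":0},
    {"translation":[0,0,0],"roll":0},
    {"translation":[0,0,0],"roll":0},
    {"translation":[0,0,0],"roll":0},
    {"translation":[0,0,0],"roll":0},
    {"translation":[0,0,-15],"roll":0},
    {"translation":[0,0,-30],"roll":0},
    {"translation":[0,0,-30],"roll":0},
    {"translation":[0,0,-30],"roll":0},
    {"translation":[0,0,-30],"roll":0},
    {"translation":[0,0,-30],"roll":0},
    {"translation":[0,0,0],"roll":0},
  ],
  fingers=1,
)

```text
time: 7.07
tool_pos: [0.4888, 0.0261, 0.2071]
tool_rot: [-3.139, 0.01, -2.992]
contact_force: [1.9, 0.4, 0.3]
opening: 0.0899
grip_force: 0.0
```

```bash
python3 -c "
from h import *
go(.460,.198,.2,1.720,8)"
```

```text
t 7.07 tcp [0.4888 0.0261 0.2071] yaw -2.992 j6 -1.82 | roll 1.5716 shift after roll mm [174.2  -2.9   7.1] /n [21.78 -0.37  0.88]
```

>>> step_arm(
  commands=[
    {"translation":[0,0,0],"roll":0.1209},
    {"translation":[0,0,0],"roll":0.1209},
    {"translation":[0,0,0],"roll":0.1209},
    {"translation":[0,0,0],"roll":0.1209},
    {"translation":[0,0,0],"roll":0.1209},
    {"translation":[0,0,0],"roll":0.1209},
    {"translation":[0,0,0],"roll":0.1209},
    {"translation":[0,0,0],"roll":0.1209},
    {"translation":[0,0,0],"roll":0.1209},
    {"translation":[0,0,0],"roll":0.1209},
    {"translation":[0,0,0],"roll":0.1209},
    {"translation":[0,0,0],"roll":0.1209},
    {"translation":[0,0,0],"roll":0.1209},
    {"translation":[29,0,0],"roll":0},
    {"translation":[29,0,0],"roll":0},
    {"translation":[29,0,0],"roll":0},
    {"translation":[29,0,0],"roll":0},
    {"translation":[29,0,0],"roll":0},
    {"translation":[29,0,0],"roll":0},
  ],
)

```text
time: 8.65
tool_pos: [0.4595, 0.1997, 0.201]
tool_rot: [-3.141, -0.0, 1.72]
contact_force: [0.6, 0.5, 0.3]
opening: 0.0919
grip_force: 0.0
```

```bash
python3 - <<'E'
from h import *
go(.460,.198,.031,1.720,8)
w=snap('wrist'); t=snap('top'); c=get_calibration('wrist'); go(.460,.198,.031,1.720,8)
t=cv2.resize(t[110:290,210:410],None,fx=3,fy=3,interpolation=cv2.INTER_CUBIC)
w=cv2.resize(w,None,fx=.9,fy=.9)
cv2.imwrite('pics/c2.png',np.vstack([w,np.pad(t,((0,0),(0,0),(0,0)))[:, :576] if t.shape[1]>=576 else t])[:600,:,::-1]) if 0 else (cv2.imwrite('pics/w2.png',w[:,:,::-1]),cv2.imwrite('pics/t2.png',t[:,:,::-1]))
np.save('w2.npy',c)
E
```

```text
t 8.65 tcp [0.4595 0.1997 0.201 ] yaw 1.72 j6 0.11 | roll -0.0005 shift after roll mm [ -1.7   0.2 170. ] /n [-0.22  0.03 21.24]
t 8.75 tcp [0.4591 0.2016 0.2009] yaw 1.724 j6 0.11 | roll 0.0037 shift after roll mm [ -3.7   0.4 169.9] /n [-0.47  0.04 21.24]
```

View pics/w2.png

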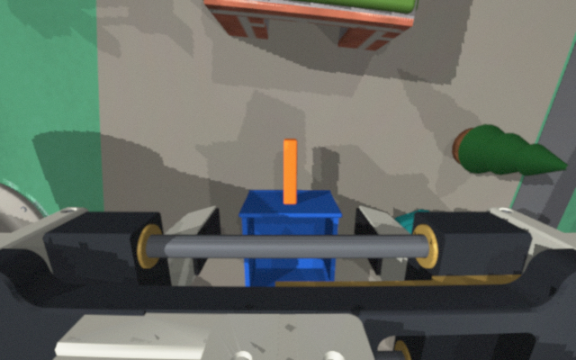

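View pics/t2.png

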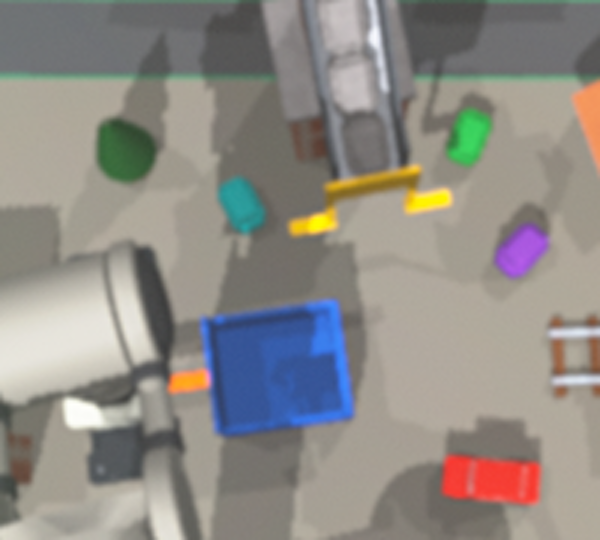

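The wrist picture shows the freed orange handle from its tip (290,139) to its root (290,204), scaled 0.9. The top crop shows the tub with rim corners at (337,301) and (352,417), its handle root at (210,380), and the ears untouched at (290,229) and (452,197).

```bash
python3 - <<'E'
from h import *
c=get_calibration('top'); w=np.load('w2.npy',allow_pickle=True).item()
f=lambda p,z:atz(c,np.array(p,float)/3+[210,110],z).round(4)
g=lambda p,z:atz(w,np.array(p,float)/.9,z).round(4)
print('handle tip,root by wrist',g([(290,139),(291,204)],.062).tolist())
print('root by top',f([(208,380)],.062).tolist())
print('front corners',f([(337,301),(353,417)],.07).tolist(),'back',f([(202,319),(217,435)],.09).tolist())
o1,d1=ray(c,[np.array([208,380])/3+[210,110]]);o2,d2=ray(w,[np.array([291,204])/.9])
k=np.linalg.lstsq(np.c_[d1[0],-d2[0]],o2-o1,rcond=None)[0];print('tri root',o1+k[0]*d1[0],o2+k[1]*d2[0])
e=f([(290,228),(453,197)],.11);print('ears',e.tolist(),e.mean(0),np.arctan2(*(e[0]-e[1])[[1,0]])-np.pi/2)
E
```

```text
handle tip,root by wrist [[0.4563, 0.2407, 0.062], [0.4701, 0.1607, 0.062]]
root by top [[0.4637, 0.1615, 0.062]]
front corners [[0.5445, 0.0296, 0.07], [0.426, 0.013, 0.07]] back [[0.5228, 0.1658, 0.09], [0.407, 0.148, 0.09]]
tri root [0.46360883 0.16141673 0.06294759] [0.47000471 0.16129297 0.06346502]
ears [[0.6128, 0.077, 0.11], [0.6453, -0.0879, 0.11]] [ 0.62905 -0.00545  0.11   ] 0.19459510042638195
```

>>> step_arm(
  commands=[
    {"translation":[0,2,20],"roll":0},
    {"translation":[0,0,21],"roll":0},
    {"translation":[0,0,21],"roll":0},
    {"translation":[0,0,21],"roll":0},
    {"translation":[0,0,21],"roll":0},
    {"translation":[0,0,21],"roll":0},
    {"translation":[0,0,21],"roll":0},
    {"translation":[0,0,14],"roll":0},
    {"translation":[0,0,10],"roll":0},
    {"translation":[0,0,0],"roll":0},
    {"translation":[0,0,0],"roll":0},
  ],
)

```text
time: 9.67
tool_pos: [0.4622, 0.1983, 0.0312]
tool_rot: [-3.141, 0.0, 1.719]
contact_force: [0.7, 0.5, -0.1]
opening: 0.0918
grip_force: 0.0
```

>>> step_arm(
  commands=[
    {"translation":[0,0,0],"roll":0},
    {"translation":[0,0,0],"roll":0},
    {"translation":[0,0,0],"roll":0},
    {"translation":[0,0,0],"roll":0},
    {"translation":[0,0,0],"roll":0},
    {"translation":[0,0,0],"roll":0},
    {"translation":[0,0,0],"roll":0},
    {"translation":[0,0,0],"roll":0},
    {"translation":[0,0,0],"roll":0},
    {"translation":[0,0,0],"roll":0},
    {"translation":[0,0,0],"roll":0},
    {"translation":[0,0,0],"roll":0},
    {"translation":[0,0,0],"roll":0},
    {"translation":[0,0,0],"roll":0},
    {"translation":[0,0,0],"roll":0},
  ],
  fingers=0,
  grip_force=60,
)

```text
time: 10.92
tool_pos: [0.4622, 0.1986, 0.0313]
tool_rot: [3.141, -0.0, 1.72]
contact_force: [0.1, 0.1, -0.7]
opening: 0.0155
grip_force: 60.0
```

>>> step_arm(
  commands=[
    {"translation":[0,0,-5],"roll":0},
    {"translation":[0,0,-15],"roll":0},
    {"translation":[0,0,-20],"roll":0},
    {"translation":[0,0,-20],"roll":0},
    {"translation":[0,0,-10],"roll":0},
    {"translation":[0,0,0],"roll":0},
  ],
)

```text
time: 11.42
tool_pos: [0.4635, 0.199, 0.1036]
tool_rot: [3.137, -0.001, 1.719]
contact_force: [0.5, -0.5, -1.9]
opening: 0.0155
grip_force: 60.0
```

```bash
python3 -c "
from h import *
go(.40,.05,.101,1.720,9); print(observe()['opening'],observe()['torque'])
go(.407,-.049,.101,3.336,1)"
```

```text
t 11.42 tcp [0.4635 0.199  0.1036] yaw 1.719 j6 0.1 | roll -0.0006 shift after roll mm [-137.9  -84.9    2.6] /n [-15.33  -9.44   0.28]
0.015511228927455626 [0.07093365 0.01219343 0.06105863]
t 11.42 tcp [0.4635 0.199  0.1036] yaw 1.719 j6 0.1 | roll -1.6166 shift after roll mm [ 103.3 -232.5    2.6] /n [ 103.32 -232.46    2.55]
```

>>> step_arm(
  commands=[
    {"translation":[-8,-5,0],"roll":0},
    {"translation":[-16,-10,0],"roll":0},
    {"translation":[-19,-12,0],"roll":0},
    {"translation":[-19,-12,0],"roll":0},
    {"translation":[-19,-12,0],"roll":0},
    {"translation":[-19,-12,0],"roll":0},
    {"translation":[-19,-12,0],"roll":0},
    {"translation":[-12,-7,0],"roll":0},
    {"translation":[-7,-3,0],"roll":0},
    {"translation":[0,0,0],"roll":0},
  ],
)

```text
time: 12.25
tool_pos: [0.3973, 0.0484, 0.1005]
tool_rot: [-3.139, -0.0, 1.718]
contact_force: [0.9, 0.2, -1.3]
opening: 0.016
grip_force: 60.0
```

>>> step_arm(
  commands=[
    {"translation":[0,0,0],"roll":-0.05},
    {"translation":[0,0,0],"roll":-0.09},
    {"translation":[0,0,0],"roll":-0.12},
    {"translation":[0,0,0],"roll":-0.12},
    {"translation":[0,0,0],"roll":-0.12},
    {"translation":[0,0,0],"roll":-0.12},
    {"translation":[0,0,0],"roll":-0.12},
    {"translation":[0,0,0],"roll":-0.12},
    {"translation":[0,0,0],"roll":-0.12},
    {"translation":[0,0,0],"roll":-0.12},
    {"translation":[0,0,0],"roll":-0.12},
    {"translation":[0,0,0],"roll":-0.12},
    {"translation":[0,0,0],"roll":-0.12},
    {"translation":[0,0,0],"roll":-0.09},
    {"translation":[0,0,0],"roll":-0.066},
    {"translation":[0,0,0],"roll":0},
    {"translation":[0,0,0],"roll":0},
  ],
)

```text
time: 13.67
tool_pos: [0.3984, 0.05, 0.1009]
tool_rot: [3.141, -0.001, -2.949]
contact_force: [0.4, 0.2, -1.4]
opening: 0.0156
grip_force: 60.0
```

```bash
python3 -c "
from h import *
go(.407,-.049,.046,3.336,6)"
```

```text
t 13.67 tcp [0.3984 0.05   0.1009] yaw -2.949 j6 -1.83 | roll -0.002 shift after roll mm [ 10.7 -98.8  54.9] /n [  1.79 -16.46   9.15]
```

>>> step_arm(
  commands=[
    {"translation":[1,-10,0],"roll":0},
    {"translation":[3,-20,0],"roll":0},
    {"translation":[3,-20,0],"roll":0},
    {"translation":[2,-20,0],"roll":0},
    {"translation":[1,-19,0],"roll":0},
    {"translation":[1,-10,0],"roll":0},
    {"translation":[0,0,10],"roll":0},
    {"translation":[0,0,15],"roll":0},
    {"translation":[0,0,15],"roll":0},
    {"translation":[0,0,10],"roll":0},
    {"translation":[0,0,4.9],"roll":0},
    {"translation":[0,0,0],"roll":0},
    {"translation":[0,0,0],"roll":0},
  ],
)

```text
time: 14.75
tool_pos: [0.4069, -0.0495, 0.0465]
tool_rot: [3.141, -0.0, -2.948]
contact_force: [-0.1, -0.6, -0.8]
opening: 0.0156
grip_force: 60.0
```

```bash
python3 - <<'E'
from h import *
go(.490,-.033,.046,3.336,6)
t=snap('top');s=snap('scene')
T=cv2.resize(t[130:270,255:405],None,fx=3,fy=3,interpolation=cv2.INTER_CUBIC)
S=cv2.resize(s[160:300,220:420],None,fx=3,fy=3,interpolation=cv2.INTER_CUBIC)[:420]
v=np.zeros((420,800,3),np.uint8); v[:,:450]=T; v[:,450:800]=S[:,100:450]
cv2.imwrite('pics/ts3.png',v[:,:,::-1])
E
```

```text
t 14.75 tcp [ 0.4069 -0.0495  0.0465] yaw -2.948 j6 -2.07 | roll -0.0009 shift after roll mm [-84.7   0.2   0.5] /n [-14.11   0.03   0.08]
```

View pics/ts3.png

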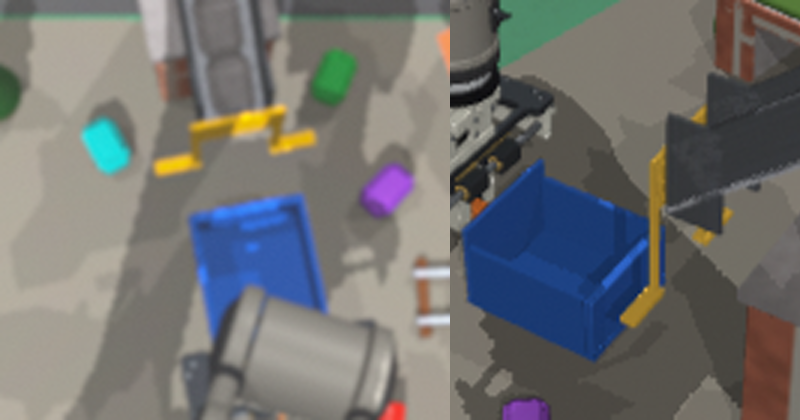

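The top half shows the tub's front rim corners at (190,214) and (303,196), and the ear ends at (155,168) and (316,137). The side view on the right shows the tub level and low, just in front of the ears.

```bash
python3 - <<'E'
from h import *
c=get_calibration('top'); f=lambda p,z:atz(c,np.array(p,float)/3+[255,130],z)
e=f([(155,168),(316,137)],.11); r=f([(190,214),(303,196)],.085)
h=np.arctan2(*(e[0]-e[1])[[1,0]])-np.pi/2; hr=np.arctan2(*(r[0]-r[1])[[1,0]])-np.pi/2
u=np.array([np.cos(h),np.sin(h)]);v=np.array([-u[1],u[0]])
print(e.mean(0),h,r.mean(0),hr)
d=(r.mean(0)-e.mean(0))[:2]; print('front edge rel ears: x',d@u,'y',d@v)
s=get_calibration('scene'); S=lambda x,y:[(x-450+100)/3+220,y/3+160]
# rim heights via triangulation front-right corner: top (303,196), scene (641,243)
o1,d1=ray(c,[np.array([303,196])/3+[255,130]]);o2,d2=ray(s,[S(595,308)])
k=np.linalg.lstsq(np.c_[d1[0],-d2[0]],o2-o1,rcond=None)[0];print('rim corner',o1+k[0]*d1[0],o2+k[1]*d2[0])
o1,d1=ray(c,[np.array([316,137])/3+[255,130]]);o2,d2=ray(s,[S(627,323)])
k=np.linalg.lstsq(np.c_[d1[0],-d2[0]],o2-o1,rcond=None)[0];print('ear end',o1+k[0]*d1[0],o2+k[1]*d2[0])
E
```

```text
[ 0.62902709 -0.00445514  0.11      ] 0.19676248348535985 [ 0.57962574 -0.01603572  0.085     ] 0.1625046745046519
front edge rel ears: x -0.05071208329825966 y -0.0016993986586107995
rim corner [ 0.59056743 -0.07453244  0.07737332] [ 0.59650895 -0.06751725  0.07794643]
ear end [ 0.64609148 -0.08618697  0.10655805] [ 0.6494212  -0.08227297  0.10700787]
```

>>> step_arm(
  commands=[
    {"translation":[-5,0,0],"roll":0},
    {"translation":[-10,0,0],"roll":0},
    {"translation":[-12,0,0],"roll":0},
    {"translation":[-12,1,0],"roll":0},
    {"translation":[-12,1,0],"roll":0},
    {"translation":[-12,0,0],"roll":0},
    {"translation":[-12,0,0],"roll":0},
    {"translation":[-8,0,0],"roll":0},
    {"translation":[-3,0,0],"roll":0},
    {"translation":[0,0,0],"roll":0},
    {"translation":[0,0,0],"roll":0},
  ],
)

```text
time: 15.77
tool_pos: [0.4905, -0.031, 0.0463]
tool_rot: [3.141, -0.001, -2.947]
contact_force: [-0.1, -0.2, -0.6]
opening: 0.0158
grip_force: 60.0
```

>>> step_arm(
  commands=[
    {"translation":[0,0,-5],"roll":0},
    {"translation":[0,0,-8],"roll":0},
    {"translation":[0,0,-8],"roll":0},
    {"translation":[0,0,-8],"roll":0},
    {"translation":[0,0,-8],"roll":0},
    {"translation":[0,0,-8],"roll":0},
    {"translation":[0,0,-8],"roll":0},
    {"translation":[0,0,-8],"roll":0},
    {"translation":[0,0,-8],"roll":0},
    {"translation":[0,0,-8],"roll":0},
    {"translation":[0,0,-5],"roll":0},
    {"translation":[0,0,0],"roll":0},
    {"translation":[0,0,0],"roll":0},
    {"translation":[0,0,0],"roll":0},
    {"translation":[0,0,0],"roll":0},
    {"translation":[0,0,0],"roll":0},
    {"translation":[0,0,0],"roll":0},
    {"translation":[0,0,0],"roll":0},
    {"translation":[0,0,0],"roll":0},
    {"translation":[0,0,0],"roll":0},
  ],
)

```text
time: 17.43
tool_pos: [0.4907, -0.0312, 0.1283]
tool_rot: [3.141, -0.0, -2.948]
contact_force: [-0.5, -0.4, -3.4]
opening: 0.0154
grip_force: 60.0
```

```bash
python3 - <<'E'
from h import *
t=snap('top');s=snap('scene')
T=cv2.resize(t[90:230,255:405],None,fx=3,fy=3,interpolation=cv2.INTER_CUBIC)
S=cv2.resize(s[160:300,220:420],None,fx=3,fy=3,interpolation=cv2.INTER_CUBIC)[:420]
v=np.zeros((420,800,3),np.uint8); v[:,:450]=T; v[:,450:800]=S[:,100:450]
cv2.imwrite('pics/ts4.png',v[:,:,::-1])
o=observe();print(o['tool_pos'],o['tool_rot'],o['contact_force'],o['torque'])
E
```

```text
[ 0.49073969 -0.03117418  0.12834042] [ 3.14144978e+00 -1.94201869e-04 -2.94765083e+00] [-0.4897265   0.09261354 -2.72647254] [-0.01044701  0.32106723 -0.00393584]
```

View pics/ts4.png

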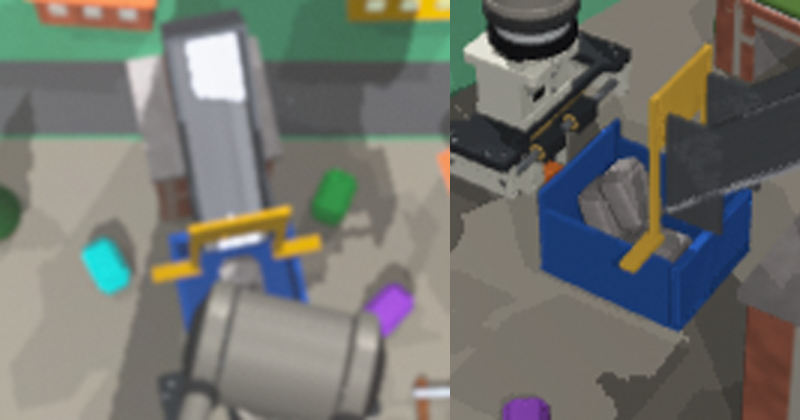

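The chute is empty and the grey boulders lie in the tub around (620,210) and (670,240), with the gate raised on the rims. The downward force of about 2.7 N equals tub, three boulders and gate. I'll lower it and draw back.

>>> step_arm(
  commands=[
    {"translation":[0,0,4],"roll":0},
    {"translation":[0,0,8],"roll":0},
    {"translation":[0,0,8],"roll":0},
    {"translation":[0,0,8],"roll":0},
    {"translation":[0,0,8],"roll":0},
    {"translation":[0,0,8],"roll":0},
    {"translation":[0,0,8],"roll":0},
    {"translation":[0,0,8],"roll":0},
    {"translation":[0,0,8],"roll":0},
    {"translation":[0,0,8],"roll":0},
    {"translation":[0,0,4],"roll":0},
    {"translation":[0,0,2],"roll":0},
    {"translation":[0,0,0],"roll":0},
    {"translation":[0,0,0],"roll":0},
  ],
)

```text
time: 18.7
tool_pos: [0.4911, -0.0312, 0.0466]
tool_rot: [-3.141, 0.0, -2.948]
contact_force: [0.1, -0.8, -2.3]
opening: 0.0156
grip_force: 60.0
```

>>> step_arm(
  commands=[
    {"translation":[5,0,0],"roll":0},
    {"translation":[8,0,0],"roll":0},
    {"translation":[10,0,0],"roll":0},
    {"translation":[10,0,0],"roll":0},
    {"translation":[10,0,0],"roll":0},
    {"translation":[10,0,0],"roll":0},
    {"translation":[10,0,0],"roll":0},
    {"translation":[10,0,0],"roll":0},
    {"translation":[8,0,0],"roll":0},
    {"translation":[5,0,0],"roll":0},
    {"translation":[0,0,0],"roll":0},
    {"translation":[0,0,0],"roll":0},
  ],
)

```text
time: 19.7
tool_pos: [0.4066, -0.0479, 0.0466]
tool_rot: [-3.141, 0.001, -2.948]
contact_force: [0.6, 0.7, -2.0]
opening: 0.0154
grip_force: 60.0
```

```bash
python3 - <<'E'
from h import *
go(.395,-.364,.145,3.19,8)
t=snap('top');s=snap('scene')
T=cv2.resize(t[110:250,255:405],None,fx=3,fy=3,interpolation=cv2.INTER_CUBIC)
S=cv2.resize(s[160:300,220:420],None,fx=3,fy=3,interpolation=cv2.INTER_CUBIC)[:420]
v=np.zeros((420,800,3),np.uint8); v[:,:450]=T; v[:,450:800]=S[:,70:420]
cv2.imwrite('pics/ts5.png',v[:,:,::-1]); print(observe()['contact_force'])
E
```

```text
t 19.7 tcp [ 0.4066 -0.0479  0.0466] yaw -2.948 j6 -2.07 | roll 0.1451 shift after roll mm [  26.9 -315.1  -98.4] /n [  3.37 -39.39 -12.3 ]
[-0.03945878  0.68560747 -2.37946384]
```

View pics/ts5.png

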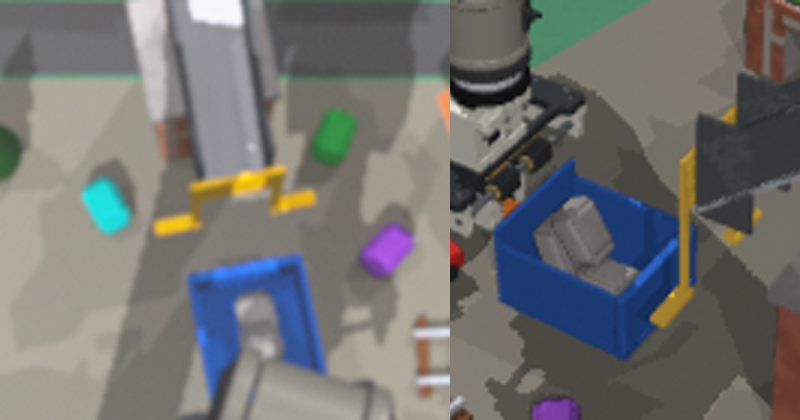

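The gate is shut, with its ears back at (155,228) and (316,198), and three boulders sit in the tub around (580,235). Next is the wagon.

>>> step_arm(
  commands=[
    {"translation":[0,0,-6],"roll":0},
    {"translation":[0,0,-12],"roll":0},
    {"translation":[0,0,-16],"roll":0},
    {"translation":[0,0,-18],"roll":0},
    {"translation":[0,0,-18],"roll":0},
    {"translation":[0,0,-16],"roll":0},
    {"translation":[0,0,-10],"roll":0},
    {"translation":[0,0,-4],"roll":0},
    {"translation":[0,0,0],"roll":0.03},
    {"translation":[0,0,0],"roll":0.05},
    {"translation":[0,0,0],"roll":0.045},
    {"translation":[0,0,0],"roll":0.02},
    {"translation":[0,0,0],"roll":0},
  ],
)

```text
time: 20.88
tool_pos: [0.4063, -0.0476, 0.1462]
tool_rot: [3.141, -0.001, -3.093]
contact_force: [0.4, 0.2, -1.6]
opening: 0.0158
grip_force: 60.0
```

```bash
python3 -c "
from h import *
go(.393,-.372,.146,3.19,14)"
```

```text
t 20.88 tcp [ 0.4063 -0.0476  0.1462] yaw -3.093 j6 -1.92 | roll 0.0004 shift after roll mm [ 2.900e+01 -3.233e+02  2.000e-01] /n [ 2.07e+00 -2.31e+01  1.00e-02]
```

>>> step_arm(
  commands=[
    {"translation":[0,-6,0],"roll":0},
    {"translation":[1,-12,0],"roll":0},
    {"translation":[2,-18,0],"roll":0},
    {"translation":[2,-24,0],"roll":0},
    {"translation":[2,-25,0],"roll":0},
    {"translation":[3,-25,0],"roll":0},
    {"translation":[3,-25,0],"roll":0},
    {"translation":[3,-25,0],"roll":0},
    {"translation":[3,-25,0],"roll":0},
    {"translation":[3,-25,0],"roll":0},
    {"translation":[2,-25,0],"roll":0},
    {"translation":[2,-25,0],"roll":0},
    {"translation":[2,-24,0],"roll":0},
    {"translation":[1,-19,0],"roll":0},
    {"translation":[0,-12,0],"roll":0},
    {"translation":[0,-6,0],"roll":0},
    {"translation":[0,-2,0],"roll":0},
    {"translation":[0,0,0],"roll":0},
    {"translation":[0,0,0],"roll":0},
  ],
)

```text
time: 22.47
tool_pos: [0.3933, -0.3708, 0.1463]
tool_rot: [3.141, -0.0, -3.092]
contact_force: [-0.1, 0.7, -1.8]
opening: 0.0156
grip_force: 60.0
```

```bash
python3 - <<'E'
from h import *
go(.393,-.372,.09,3.19,1)
t=snap('top');s=snap('scene')
T=cv2.resize(t[170:290,375:515],None,fx=3,fy=3,interpolation=cv2.INTER_CUBIC)
S=cv2.resize(s[220:400,100:260],None,fx=2,fy=2,interpolation=cv2.INTER_CUBIC)
v=np.zeros((360,740,3),np.uint8); v[:,:420]=T; v[:,420:]=S
cv2.imwrite('pics/ts6.png',v[:,:,::-1]); print(observe()['contact_force'])
E
```

```text
t 22.47 tcp [ 0.3933 -0.3708  0.1463] yaw -3.092 j6 -2.52 | roll 0.0014 shift after roll mm [ 0.3 -1.2 56.3] /n [ 0.32 -1.21 56.26]
[-0.28644735  0.75806838 -2.08748813]
```

View pics/ts6.png

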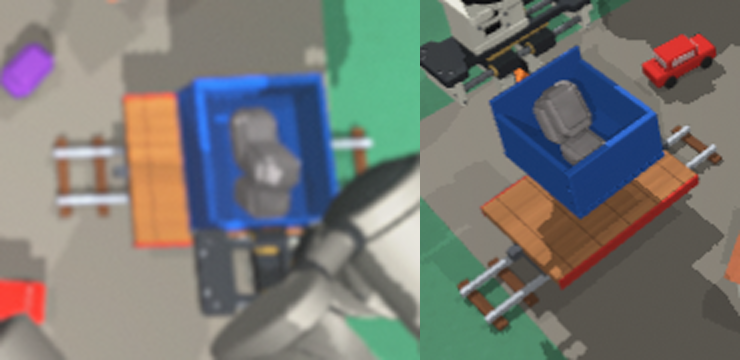

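The top crop shows the tub over the deck, with front rim corners at about (180,84) and (323,73). The deck's left edge runs from (124,95) to (134,246), and the boulders lie in the tub at (262,165).

```bash
python3 - <<'E'
from h import *
c=get_calibration('top'); f=lambda p,z:atz(c,np.array(p,float)/3+[375,170],z)
r=f([(180,84),(323,73)],.185);m=r.mean(0)[:2];u=np.array([np.cos(.05),np.sin(.05)])
print(r.round(4).tolist(),'tub centre',m-.07*u)
d=f([(124,95),(134,246)],.055);print('deck left edge',d.round(4).tolist(),'centre',d.mean(0)[:2]+.1*np.array([.05,-1]))
E
```

```text
[[0.5629, -0.2876, 0.185], [0.5737, -0.4213, 0.185]] tub centre [ 0.49841519 -0.35794208]
deck left edge [[0.575, -0.2654, 0.055], [0.4185, -0.269, 0.055]] centre [ 0.50174344 -0.36716747]
```

>>> step_arm(
  commands=[
    {"translation":[0,-2,4],"roll":0},
    {"translation":[0,-2,8],"roll":0},
    {"translation":[0,0,10],"roll":0},
    {"translation":[0,0,10],"roll":0},
    {"translation":[0,0,10],"roll":0},
    {"translation":[0,0,8],"roll":0},
    {"translation":[0,0,4],"roll":0},
    {"translation":[0,0,2],"roll":0},
    {"translation":[0,0,1],"roll":0},
    {"translation":[0,0,1],"roll":0},
    {"translation":[0,0,0],"roll":0},
    {"translation":[0,0,0],"roll":0},
  ],
)

```text
time: 23.57
tool_pos: [0.3936, -0.376, 0.0888]
tool_rot: [-3.141, 0.001, -3.093]
contact_force: [-0.0, 0.5, -2.5]
opening: 0.0158
grip_force: 60.0
```

>>> step_arm(
  commands=[
    {"translation":[0,0,1],"roll":0},
    {"translation":[0,0,1],"roll":0},
    {"translation":[0,0,0],"roll":0},
    {"translation":[0,0,0],"roll":0},
  ],
)

```text
time: 23.9
tool_pos: [0.3936, -0.3759, 0.0865]
tool_rot: [-3.141, 0.0, -3.093]
contact_force: [-0.3, 0.3, -1.8]
opening: 0.0159
grip_force: 60.0
```

>>> step_arm(
  commands=[
    {"translation":[0,0,0.7],"roll":0},
    {"translation":[0,0,0.7],"roll":0},
    {"translation":[0,0,0],"roll":0},
    {"translation":[0,0,0],"roll":0},
  ],
)

```text
time: 24.23
tool_pos: [0.3935, -0.376, 0.0862]
tool_rot: [-3.141, 0.001, -3.093]
contact_force: [-3.8, 2.5, 8.3]
opening: 0.0156
grip_force: 60.0
```

>>> step_arm(
  commands=[
    {"translation":[0,0,-0.7],"roll":0},
    {"translation":[0,0,0],"roll":0},
    {"translation":[0,0,0],"roll":0},
    {"translation":[0,0,0],"roll":0},
    {"translation":[0,0,0],"roll":0},
    {"translation":[0,0,0],"roll":0},
    {"translation":[0,0,0],"roll":0},
    {"translation":[0,0,-8],"roll":0},
    {"translation":[0,0,-15],"roll":0},
    {"translation":[0,0,-25],"roll":0},
    {"translation":[0,0,-25],"roll":0},
    {"translation":[0,0,-25],"roll":0},
    {"translation":[0,0,-25],"roll":0},
    {"translation":[0,0,0],"roll":0},
  ],
  fingers=1,
)

```text
time: 25.4
tool_pos: [0.395, -0.3777, 0.2145]
tool_rot: [-3.134, 0.006, -3.093]
contact_force: [0.7, 0.4, -0.1]
opening: 0.0918
grip_force: 0.0
```

>>> step_arm(
  commands=[
    {"translation":[10,30,0],"roll":0},
    {"translation":[10,30,0],"roll":0},
    {"translation":[0,30,0],"roll":0},
    {"translation":[0,30,0],"roll":0},
    {"translation":[0,30,0],"roll":0},
    {"translation":[0,30,0],"roll":0},
    {"translation":[0,0,0],"roll":0},
    {"translation":[0,0,0],"roll":0},
  ],
)

```text
time: 26.07
tool_pos: [0.3647, -0.196, 0.2091]
tool_rot: [-3.141, 0.001, -3.09]
contact_force: [-0.0, -0.3, 0.2]
opening: 0.092
grip_force: 0.0
```

```bash
python3 - <<'E'
from h import *
t=snap('top');s=snap('scene')
T=cv2.resize(t[110:290,330:515],None,fx=2.2,fy=2.2,interpolation=cv2.INTER_CUBIC)
S=cv2.resize(s[190:400,100:360],None,fx=1.5,fy=1.5,interpolation=cv2.INTER_CUBIC)
v=np.zeros((400,800,3),np.uint8); v[:T.shape[0],:T.shape[1]]=T; v[:S.shape[0],410:410+S.shape[1]]=S
cv2.imwrite('pics/ts7.png',v[:,:,::-1]); print(observe()['contact_force'])
E
```

```text
[-0.0094364  -0.69375585  0.73477003]
```

View pics/ts7.png

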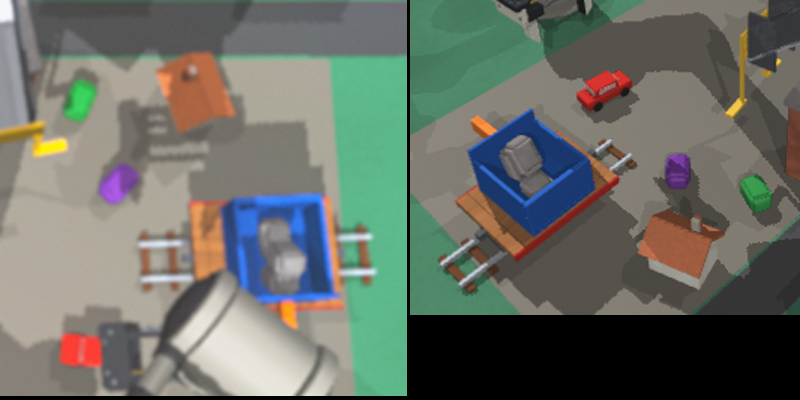

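The loaded tub stands on the deck with its front rim corners at (223,200) and (325,195). The gate, car and house are in place. I'll check the centring numerically.

```bash
python3 - <<'E'
from h import *
c=get_calibration('top'); s=get_calibration('scene')
f=lambda p,z:atz(c,np.array(p,float)/2.2+[330,110],z)
print('front rim',f([(223,200),(325,195)],.125).round(3).tolist(),'deck corners',f([(190,203),(196,312),(342,305)],.055).round(3).tolist())
g=lambda p,z:atz(s,(np.array(p,float)-[410,0])/1.5+[100,190],z)
print('scene rim corners',g([(593,162),(531,188+0)],.125).round(3).tolist(),'back corners',g([(531,110),(470,155)],.145).round(3).tolist(),'deck',g([(456,204),(518,257),(620,180)],.055).round(3).tolist())
E
```

```text
front rim [[0.565, -0.293, 0.125], [0.572, -0.43, 0.125]] deck corners [[0.573, -0.265, 0.055], [0.419, -0.267, 0.055], [0.43, -0.47, 0.055]]
scene rim corners [[0.58, -0.306, 0.125], [0.554, -0.4, 0.125]] back corners [[0.437, -0.316, 0.145], [0.451, -0.434, 0.145]] deck [[0.439, -0.473, 0.055], [0.59, -0.461, 0.055], [0.586, -0.267, 0.055]]
```

```bash
python3 -c "
from cell import hand_in
print(hand_in())"
```

```text
the job is handed in; nothing more can be done
None
```

I handed the job in at about 26 s of the 72 s allowed: the tub, with all three boulders in it, stands let go within about 10 mm of the wagon deck's centre, the gate is shut, and the house and car look unmoved; I did not re-check the spruce at the end, and `hand_in()` returned no verdict.

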